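# Lock the sliding lid of the key box with its brass pin

## Task

The sliding lid of the wooden key box has been left part open. Take the brass pin out of its stand, put it through the hole in the lid, draw the lid towards shut until you feel the pin drop into the hidden hole in the divider below, and push the pin gently fully home so that its head sits on the lid; then let go. Press only lightly on the wood, which dents easily, and leave the jar, the keys and the dish where they are.

Things in the scene. Friction and masses are not known exactly. Their poses are not given: they have to be found in the camera images.
- keybox: Fixed open wooden box, 230 mm long (its x), 110 mm wide (its y); origin at the centre of its underside, z up. The lid slides along its x between side walls 70 mm high; the end wall at +x, also 70 mm high, is the lid's stop. The low end at -x lets the lid pass.
- divider_top (a point): Point at box x = y = 0 on the top of the solid wooden divider under the lid: 30 mm wide, fixed, along the box's centre line, 59 mm above the table, 1 mm below the lid. It is unbroken but for one round hole on the centre line, 12 mm wide, 42 mm deep, 1 mm chamfer. Where that hole lies along x is not measured: the lid's hole is over it when joint lid reads somewhere from 0.004 to 0.028.
- lid (a joint): How far the lid is open, m: 0 = against the end stop (past the divider's hole), growing to the box's -x, at most 0.075. A board 200 x 84 x 8 mm, long along the box's x, top 68 mm above the table; it cannot lift out and slides with about 1.5 N of friction and light damping. Across it, 120 mm to the -x side of its hole, is a pull strip 60 mm long, 10 mm high.
- lid_hole (a point): Centre of the round hole through the lid, at the lid's top face (68 mm above the table), on the box's centre line at box x = 0.032 m minus the reading of joint lid. 12 mm wide, through 8 mm of wood, with a 1 mm chamfer. Axes as the box's.
- pin: Loose brass pin, 100 g: round shaft 10 mm in diameter and 42 mm long, the lowest 3 mm tapering to 6.4 mm at the tip; above it a plain round head 20 mm in diameter and 28 mm high. Origin at the tip (centre of the lower end), z along the pin towards the head. Starts upright in the stand's hole with its head resting on the stand, its tip 8 mm above the table.
- pin_collar (a point): Centre of the underside of the pin's head, 42 mm above the tip along the pin.
- pin_tip (a point): The tip of the pin's shaft, same as the pin's origin.
- stand: Fixed dark wooden block 60 x 60 mm and 50 mm high that holds the pin in a hole 13 mm wide at its middle; origin at the centre of its underside.
- jar: Bystander: glass jar with a candle in it, 84 mm in diameter, 111 mm high; origin at the centre of its underside.
- keys: Bystander: flat bunch of three brass keys, about 70 x 70 mm and 5 mm thick; origin at the ring end, on the table.
- dish: Bystander: small white ceramic bowl, 90 mm across and 30 mm high; origin at the centre of its underside.
There are look-alikes about, which are no part of the job. What is shaped like the pin but green or turquoise is not meant.

How it is judged:
On the way:
1. the pin's tip is in the hole of the lid (horizontal distance between pin_tip and lid_hole below 0.006 m and z of pin_tip in the frame of lid_hole between -0.03 and -0.003 m), for 0.1 s.
At the end, for the whole second after the job is handed in: The pin stands upright (within 0.1 rad) through the lid's hole and in the divider's hole, the underside of its head within 3 mm of the lid's top and within 4 mm of the hole's centre, the lid less than 34 mm open, the pin released and at rest (z of pin_collar in the frame of lid_hole below 0.003 m and horizontal distance between pin_collar and lid_hole below 0.004 m and angle between pin's own z axis and vertical below 0.1 rad and value of joint lid below 0.034 m and linear speed of pin below 0.02 m/s and contact force between the fingers and pin below 0.1 N); the robot touches nothing.
It fails at once if the pin pressed on the key box (walls, lid or divider) with more than 40 N (contact force between pin and keybox above 40 N).
It fails at once if the gripper or arm pressed on the key box with more than 40 N (contact force between the arm and keybox above 40 N).
It fails at once if the jar, the keys or the dish moved by more than 20 mm (distance of any of jar, keys, dish from where it was at the start of the episode above 0.02 m).
It also fails if it takes over 67 s, if anything falls off the work surface, if the arm or the gripper's body presses on something with over 40 N, if the wrist force passes 120 N, or if a joint passes its speed limit or range.

## Robot

A 6-joint arm with a two-finger parallel gripper is mounted at the origin on the work surface. World frame = base frame: x ahead of the robot, y to its left, z up, the work surface at z = 0. Lengths are in m, angles in rad, forces in N, time in s.
With the tool pointing down it reaches from about 0.325 to 0.875 m from the base axis. Payload 4.4 kg.
Tool frame: the origin (TCP) lies at the very end of the fingers, on their centre line; the grasp point (between the pads) lies 19 mm behind it; z points along the fingers, y is the line along which they close (so a half turn about z gives the same grasp; the last joint's range is limited). The gripper opens to 85 mm and grips with 20 to 120 N. Pads are 22 mm wide; open, the fingers measure 114 mm over their backs; the gripper's body (76 mm by 85 mm) begins 54 mm behind the grasp point. The pads swing forward as they close: fully open they stand 13 mm farther back than shut.
Start: joints at [1, 0.207, 1.542, -0, 1.393, -0.15], TCP at [0.234, 0.525, 0.231] pointing down, gripper open.
Joint ranges: [-2.73, 2.73], [-0.86, 2.22], [0.23, 2.46], [-1.11, 4.25], [0.08, 2.63], [-2.82, 2.82]. Speed limits (rad/s): [2.79, 2.79, 3.14, 3.14, 3.14, 3.14].

## Interface

Orientations are given as a unit quaternion [x, y, z, w].
In Python, from station import arm gives the robot as it stands. The module is installed in compiled form; this text tells all that it offers.
- The arm moves only by the shell command python3 -m crank 'ROWS'. ROWS is a JSON list of rows, 1 to 5 of them, each of 5 numbers: dx, dy, dz in fractions of the full range, 1 being 1 m, then a turn about the tool's z in shares of 2 pi rad (1.0 is 2 pi rad), then the finger opening in m; each row shifts and turns the commanded pose from where the row before left it, along the tool's axes as they then stand; what a row does not reach is not made up. A row lasts 1/12 s, in which the tool goes at most 0.0417 m and 0.125 rad, less where a joint would pass 70% of its speed; a pose out of reach is approached as far as the arm can. The fingers move at their own pace and stop on an object; the grip force is fixed at half the most. Time passes only in rows, so rows that do not move let the fingers close. It prints the time, the measured TCP pose, the force, the opening and the grip force at its end. Shift and turn numbers lie between -1 and 1, and a call with a number outside is refused. Input that does not fit is refused with a message, and nothing moves.
- arm.read_state(): the state, without advancing time (a new reading comes with each control period).
- arm.snapshot(name): name is "side" or "top" or "wrist"; returns (picture, depth): 384x512x3 uint8, blue, green, red; 384x512 float32, m along the optical axis (not along the pixel's ray), 0 where there is no reading.
- arm.get_calibration(name): a dict with "intrinsics" (3x3 intrinsics, pixels), "xyz" and "rotation" of the camera in the world. Camera axes: x right, y up, looking along -z (the intrinsics and any distortion apply to the point x, -y, -z); pixel columns grow to the right and rows downward; lengths in m; the calibration is good to about 2 mm. A picture is of the moment at which its call begins: read the wrist's pose just before it. get_calibration takes no time and is no camera call; for the wrist camera it gives the pose at the moment of the call.
- arm.job_done(): hands the job in; it is judged then, once.
The state is a dict: "time": time; "q": joint angles; "dq": joint speeds; "tau": joint torques, N m; "position": TCP position; "eef_rot": TCP orientation; "contact_force": force on the tool from outside, world axes, zero at the start; "wrist_torque": the same for the moment, N m; "gripper_width": finger opening in m; "gripper_force": force on a finger pad.
Only numpy, scipy, OpenCV 4.12 (cv2) and the standard library are available. Lean on these libraries where they do the work, as an engineer would, in place of code of your own. Each camera call takes 0.05 s, during which the arm holds its last target. There are 200 camera calls.

## Working session

There is one attempt and no reset: what is moved stays moved. The work goes in short steps, Python scripts to look and compute and a shell command to move; the robot and the scene stay as the last step left them, time stands still between calls to the robot, and variables do not carry over. Pictures are saved under pics/ and viewed, at most 10 in all, crops included, and the job is handed in when it is done.

```bash
mkdir -p pics; cat > h.py <<'E'
import numpy as np, cv2
from station import arm
def snap(n,f):
    c=arm.get_calibration(n); im,d=arm.snapshot(n); cv2.imwrite('pics/'+f+'.png',im); np.savez('pics/'+f+'.npz',d=d,K=c['intrinsics'],t=c['xyz'],R=c['rotation']); return im,d,c
def ray(f,u,v):
    z=np.load('pics/'+f+'.npz'); K=z['K']; p=np.linalg.inv(K)@[u,v,1]; R=z['R']
    return z['t'],R@(p*[1,-1,-1]),z['d'][int(round(v)),int(round(u))]
def atz(f,u,v,h):
    t,r,_=ray(f,u,v); return t+r*(h-t[2])/r[2]
def atd(f,u,v):
    t,r,d=ray(f,u,v); return t+r*d
E
python3 - <<'E'
from h import *
for n in('top','side'):
    im,d,c=snap(n,n+'0'); print(n,c)
    cv2.imwrite('pics/%s0b.png'%n,cv2.resize(im,(800,600)))
s=arm.read_state();print(s)
E
```

```text
top {'intrinsics': array([[429.42498422,   0.        , 254.47577646],
       [  0.        , 429.42498422, 188.08706591],
       [  0.        ,   0.        ,   1.        ]]), 'xyz': array([ 0.40487125, -0.01663945,  1.07524825]), 'rotation': array([ 0.04734544, -0.05733443, -0.6977687 ,  0.71245351])}
side {'intrinsics': array([[357.94234593,   0.        , 256.62444793],
       [  0.        , 357.94234593, 183.03056314],
       [  0.        ,   0.        ,   1.        ]]), 'xyz': array([ 0.39085543, -0.62629011,  0.56176658]), 'rotation': array([ 0.43322697, -0.05633425, -0.14251642,  0.88816098])}
{'time': 0.1, 'q': array([ 1.00048515e+00,  2.07370094e-01,  1.54282269e+00, -8.21085732e-06,
        1.39351752e+00, -1.50503999e-01]), 'dq': array([-0.00025574, -0.00073572, -0.00485423, -0.00090822,  0.00061481,
       -0.0020526 ]), 'tau': array([-9.77479976e-04, -3.84094942e+01, -2.92550880e+01, -2.97063161e-04,
        4.85772849e-03,  2.64270381e-05]), 'position': array([0.23399703, 0.52447419, 0.23021634]), 'eef_rot': array([ 2.08364775e-01,  9.78050612e-01, -9.92222787e-04, -3.69619555e-04]), 'contact_force': array([-0.30823422,  0.00066082,  0.24752706]), 'wrist_torque': array([-0.0441416 ,  0.00656389,  0.01298048]), 'gripper_force': 0.0, 'gripper_width': 0.08545617069782332}
```

View pics/top0b.png

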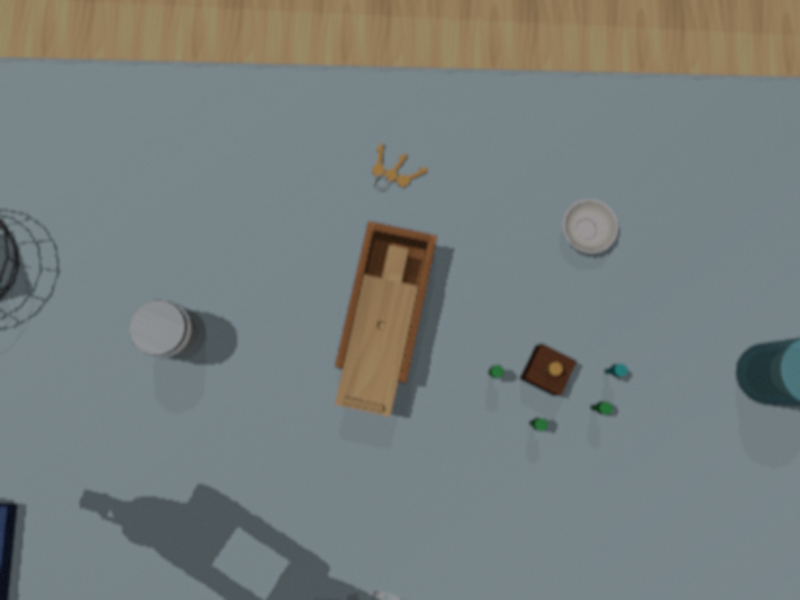

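View pics/side0b.png

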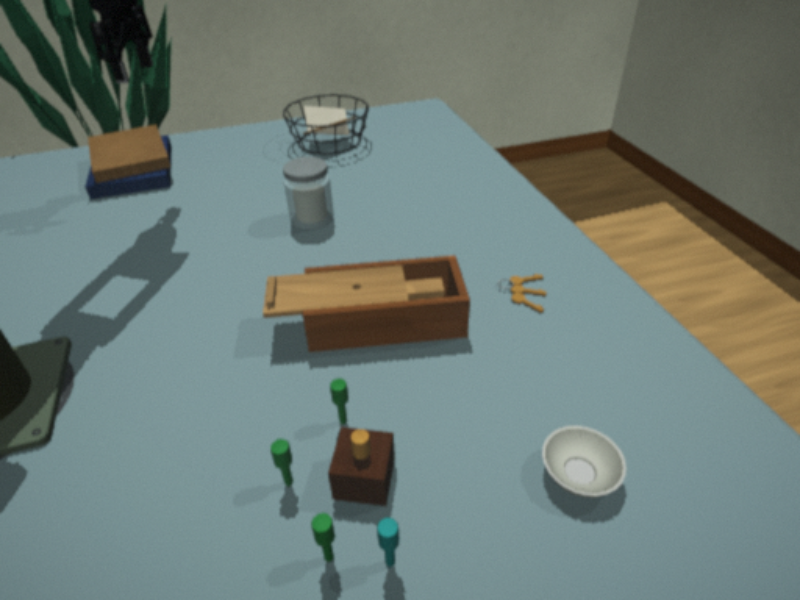

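The top view (800x600) shows the box rim corners at (369,223), (435,234), (404,381) and (338,367), the lid hole at (380,325) and the pin head at (556,369). Green and teal look-alikes stand around the stand. The side view agrees.

```bash
sed -i "s/R=z\['R'\]/R=Rot.from_quat(z['R']).as_matrix()/; 1a from scipy.spatial.transform import Rotation as Rot" h.py
python3 - <<'E'
from h import *
S=.64
for n,u,v,h in [('rFL',369,223,.07),('rFR',435,234,.07),('rNR',404,381,.07),('rNL',338,367,.07),('hole',380,325,.068),('lidNL',337,405,.068),('lidNR',390,413,.068),('lidFL',363,276,.068),('lidFR',416,284,.068),('pin',556,369,.078),('stand',551,370,.05),('g1',497,371,.06),('g2',541,424,.06),('g3',604,408,.06),('t',620,371,.06)]:
    print(n,atz('top0',u*S,v*S,h).round(4),atd('top0',u*S,v*S).round(4))
for n,u,v,h in [('pin',360,437,.078),('hole',357,287,.068)]:
    print(n,atz('side0',u*S,v*S,h).round(4),atd('side0',u*S,v*S).round(4))
E
python3 - <<'E'
import cv2,numpy as np
im=cv2.imread('pics/top0.png')
a=cv2.resize(im[140:280,200:300],None,fx=4,fy=4,interpolation=cv2.INTER_CUBIC)
b=cv2.resize(im[200:280,300:410],None,fx=3.6,fy=3.6,interpolation=cv2.INTER_CUBIC)
c=np.zeros((560,800,3),np.uint8);c[:560,:400]=a;c[:288,400:796]=b;cv2.imwrite('pics/crop1.png',c)
E
```

```text
rFL [0.6643 0.0168 0.07  ] [0.6645 0.0168 0.0692]
rFR [ 0.6494 -0.085   0.07  ] [ 0.6672 -0.09   -0.0032]
rNR [ 0.4244 -0.0415  0.07  ] [ 0.4244 -0.0415  0.0679]
rNL [0.4431 0.0572 0.07  ] [0.4431 0.0572 0.07  ]
hole [ 0.5074 -0.0038  0.068 ] [ 0.5084 -0.0037  0.0583]
lidNL [0.3872 0.057  0.068 ] [0.3872 0.057  0.0677]
lidNR [ 0.3771 -0.0217  0.068 ] [ 0.3751 -0.022  -0.0041]
lidFL [0.5817 0.0238 0.068 ] [0.5827 0.0241 0.0624]
lidFR [ 0.5712 -0.0571  0.068 ] [ 0.5818 -0.0597  0.0039]
pin [ 0.4464 -0.2665  0.078 ] [ 0.4464 -0.2664  0.0782]
stand [ 0.4459 -0.2658  0.05  ] [ 0.4447 -0.2588  0.0789]
g1 [ 0.4423 -0.1817  0.06  ] [ 0.442  -0.1804  0.068 ]
g2 [ 0.3651 -0.2473  0.06  ] [ 0.3655 -0.2447  0.0715]
g3 [ 0.3904 -0.3423  0.06  ] [ 0.3906 -0.3374  0.0752]
t [ 0.4461 -0.368   0.06  ] [ 0.4457 -0.3649  0.0692]
pin [ 0.4484 -0.2656  0.078 ] [ 0.4486 -0.2642  0.0762]
hole [ 0.5093 -0.006   0.068 ] [0.5107 0.0013 0.0622]
```

View pics/crop1.png

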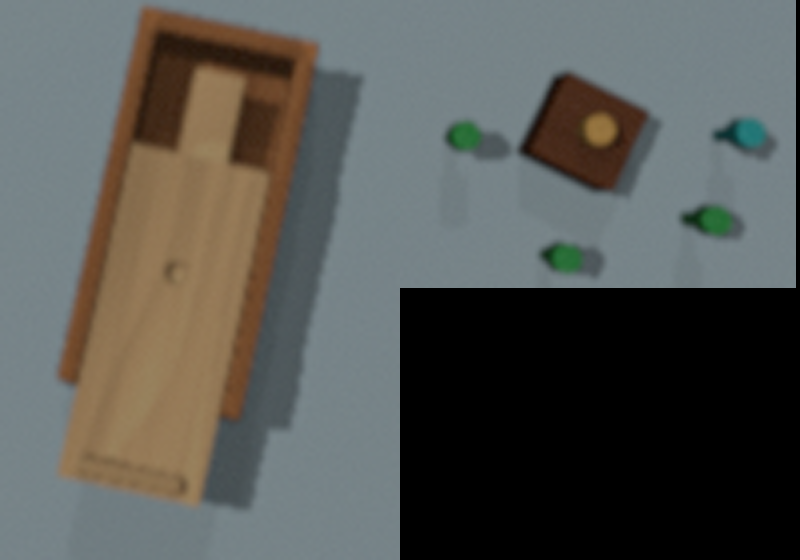

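The rows are not in the units I measure in: turns go in shares of 2 pi rad. I convert before sending: 0.125 rad / 6.2832 = 0.0199.

```bash
cat >> h.py <<'E'
def togo(p,yang=None):
    s=arm.read_state(); R=Rot.from_quat(s['eef_rot']).as_matrix()
    d=R.T@(np.array(p)-s['position']); a=np.arctan2(R[1,1],R[0,1])
    print('t',s['time'],'pos',s['position'].round(4),'tool delta',d.round(4),'yang',round(a,4),'tilt',R[:2,2].round(4),'F',s['contact_force'].round(1),'w',round(s['gripper_width'],4))
    if yang is not None: print('turn',round((a-yang+np.pi/2)%np.pi-np.pi/2,4))
E
python3 -m crank '[[0, 0, 0, 0.0199, 0.05], [0, 0, 0, 0.0199, 0.05], [0, 0, 0, 0.0199, 0.05], [0, 0, 0, 0.0199, 0.05], [0, 0, 0, 0.0199, 0.05]]'
python3 -m crank '[[0, 0, 0, 0.0199, 0.05], [0, 0, 0, 0.0199, 0.05], [0, 0, 0, 0.0199, 0.05], [0, 0, 0, 0.0199, 0.05], [0, 0, 0, 0.0199, 0.05]]'
python3 -m crank '[[0, 0, 0, 0.0132, 0.05], [0, 0, 0, 0, 0.05]]'
python3 -c "
from h import *
togo([.447,-.266,.23],-.182)"
```

```text
time: 0.52
position: [0.2341, 0.5247, 0.2306]
eef_rot: [0.502, 0.865, -0.001, -0.0]
contact_force: [0.4, 0.6, -0.8]
gripper_width: 0.0501
gripper_force: 0.0
time: 0.93
position: [0.2341, 0.5247, 0.2306]
eef_rot: [0.743, 0.669, -0.001, 0.0]
contact_force: [-0.3, -0.6, -0.1]
gripper_width: 0.05
gripper_force: 0.0
time: 1.1
position: [0.2341, 0.5247, 0.2306]
eef_rot: [0.769, 0.639, -0.001, 0.0]
contact_force: [-0.9, -0.5, -0.3]
gripper_width: 0.0501
gripper_force: 0.0
t 1.1 pos [0.2341 0.5247 0.2306] tool delta [-0.7387  0.3534  0.0013] yang -0.1833 tilt [-0.0007 -0.0012] F [-0.9 -0.5 -0.3] w 0.0501
turn -0.0013
```

```bash

python3 -m crank '[[-0.03, 0.0144, 0, 0, 0.05], [-0.036, 0.0172, 0, 0, 0.05], [-0.036, 0.0172, 0, 0, 0.05], [-0.036, 0.0172, 0, 0, 0.05], [-0.036, 0.0172, 0, 0, 0.05]]' >/dev/null
python3 -m crank '[[-0.036, 0.0172, 0, 0, 0.05], [-0.036, 0.0172, 0, 0, 0.05], [-0.036, 0.0172, 0, 0, 0.05], [-0.036, 0.0172, 0, 0, 0.05], [-0.036, 0.0172, 0, 0, 0.05]]' >/dev/null
python3 -m crank '[[-0.036, 0.0172, 0, 0, 0.05], [-0.036, 0.0172, 0, 0, 0.05], [-0.036, 0.0172, 0, 0, 0.05], [-0.036, 0.0172, 0, 0, 0.05], [-0.036, 0.0172, 0, 0, 0.05]]' >/dev/null
python3 -m crank '[[-0.036, 0.0172, 0, 0, 0.05], [-0.036, 0.0172, 0, 0, 0.05], [-0.036, 0.0172, 0, 0, 0.05], [-0.036, 0.0172, 0, 0, 0.05], [-0.02, 0.01, 0, 0, 0.05]]'
python3 -m crank '[[0, 0, 0, 0, 0.05], [0, 0, 0, 0, 0.05]]' >/dev/null
python3 -c "
from h import *
togo([.447,-.266,.23],-.182)
im,d,c=snap('wrist','w1');cv2.imwrite('pics/w1b.png',cv2.resize(im,(800,600)))"
```

```text
time: 2.77
position: [0.4369, -0.2259, 0.2311]
eef_rot: [0.769, 0.64, -0.0, 0.001]
contact_force: [-0.2, -0.4, -0.0]
gripper_width: 0.0505
gripper_force: 0.0
t 2.9333 pos [ 0.4362 -0.2227  0.2307] tool delta [-0.0407  0.0185  0.0006] yang -0.1826 tilt [-0.0011  0.0013] F [0.2 1.1 0. ] w 0.05
turn -0.0006
```

View pics/w1b.png

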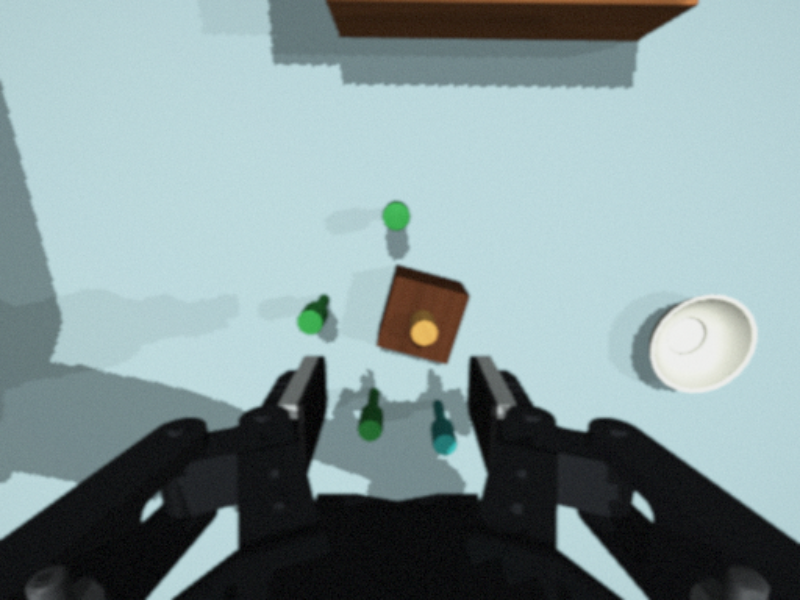

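The wrist view shows the brass head's top at (424,332), clear between the look-alikes, and the box's side edge running along the top from (330,2) to (696,4).

```bash
python3 -c "
from h import *
p=atz('w1',424*.64,332*.64,.078);print(p,atd('w1',424*.64,332*.64))
a=atz('w1',340*.64,37*.64,0);b=atz('w1',640*.64,40.5*.64,0);print(a,b,np.arctan2(*(b-a)[[1,0]]))
im=cv2.imread('pics/w1.png');h=cv2.cvtColor(im,cv2.COLOR_BGR2HSV)
m=cv2.inRange(h,(10,120,180),(30,255,255));n,l,s,c=cv2.connectedComponentsWithStats(m);i=1+s[1:,4].argmax();print(c[i]/.64,s[i]);print(atz('w1',*c[i],.078))
togo([p[0],p[1],.056])
"
```

```text
[ 0.44875851 -0.26293574  0.078     ] [ 0.44875852 -0.26293103  0.07801298]
[ 0.42493735 -0.04265679  0.        ] [ 0.65136608 -0.08714913  0.        ] -0.19402408634033774
[423.75452899 332.20108696] [263 205  17  16 207]
[ 0.44855784 -0.26305581  0.078     ]
t 2.9833 pos [ 0.436  -0.2215  0.2306] tool delta [-0.0387  0.0203  0.1746] yang -0.1814 tilt [-0.0013  0.0015] F [-1.3  0.8 -0.2] w 0.0497
```

In the tool's units: 0.01 rad / 6.2832 = 0.0016.

```bash

python3 -m crank '[[-0.01, 0.005, 0.02, 0.0016, 0.05], [-0.01, 0.005, 0.02, 0, 0.05], [-0.01, 0.005, 0.025, 0, 0.05], [-0.009, 0.004, 0.015, 0, 0.05], [0, 0, 0, 0, 0.05]]'
python3 -m crank '[[0, 0, 0, 0, 0.05], [0, 0, 0, 0, 0.05], [0, 0, 0, 0, 0.05]]'
python3 -c "
from h import *
im,d,c=snap('wrist','w2');cv2.imwrite('pics/w2b.png',cv2.resize(im,(800,600)))
h=cv2.cvtColor(im,cv2.COLOR_BGR2HSV)
m=cv2.inRange(h,(10,120,180),(30,255,255));n,l,s,c=cv2.connectedComponentsWithStats(m);i=1+s[1:,4].argmax();print(c[i]/.64,s[i]);p=atz('w2',*c[i],.078);print(p,atd('w2',*c[i]))
for k in range(3): togo([p[0],p[1],.056],-.19)
"
```

```text
time: 3.4
position: [0.4456, -0.2615, 0.1476]
eef_rot: [0.771, 0.637, -0.001, -0.004]
contact_force: [-0.9, 1.2, 0.8]
gripper_width: 0.0499
gripper_force: 0.0
time: 3.65
position: [0.4487, -0.2633, 0.153]
eef_rot: [0.771, 0.637, 0.0, 0.001]
contact_force: [-1.0, -0.3, 0.2]
gripper_width: 0.0502
gripper_force: 0.0
[396.09375    314.07027363] [242 190  24  23 402]
[ 0.44868438 -0.26304383  0.078     ] [ 0.44867441 -0.26309573  0.07783112]
t 3.7 pos [ 0.4487 -0.2635  0.153 ] tool delta [ 0.0006 -0.0003  0.097 ] yang -0.1907 tilt [ 0.0023 -0.0017] F [ 0.3 -0.4  0.4] w 0.0499
turn -0.0007
t 3.7 pos [ 0.4487 -0.2635  0.153 ] tool delta [ 0.0006 -0.0003  0.097 ] yang -0.1907 tilt [ 0.0023 -0.0017] F [ 0.3 -0.4  0.4] w 0.0499
turn -0.0007
t 3.7 pos [ 0.4487 -0.2635  0.153 ] tool delta [ 0.0006 -0.0003  0.097 ] yang -0.1907 tilt [ 0.0023 -0.0017] F [ 0.3 -0.4  0.4] w 0.0499
turn -0.0007
```

View pics/w2b.png

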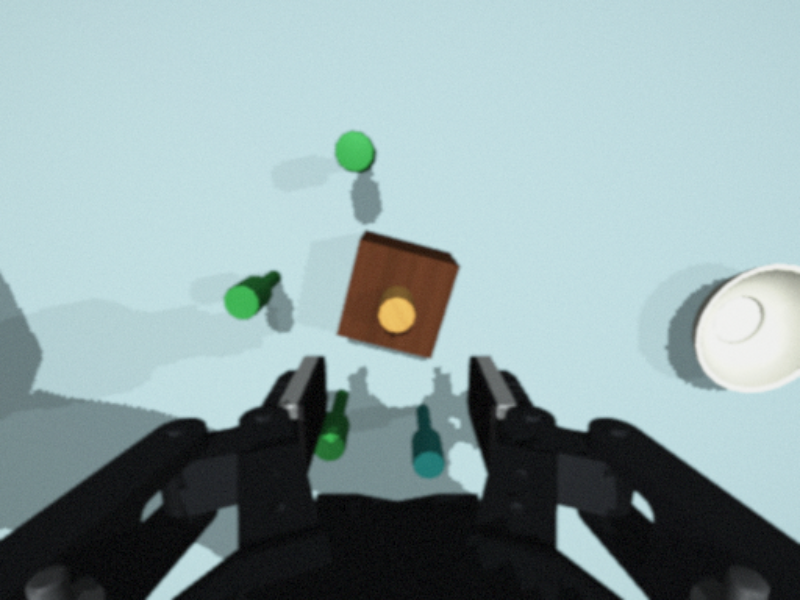

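The brass head is at (396,314), centred between the fingers, whose midpoint is about column 396. Descending and gripping.

```bash

python3 -m crank '[[0, 0, 0.025, 0, 0.05], [0, 0, 0.025, 0, 0.05], [0, 0, 0.025, 0, 0.05], [0, 0, 0.015, 0, 0.05], [0, 0, 0.008, 0, 0.05]]'
python3 -m crank '[[0, 0, 0, 0, 0.05], [0, 0, 0, 0, 0.05]]'
python3 -m crank '[[0, 0, 0, 0, 0.01], [0, 0, 0, 0, 0.01], [0, 0, 0, 0, 0.01], [0, 0, 0, 0, 0.01], [0, 0, 0, 0, 0.01]]'
python3 -m crank '[[0, 0, -0.02, 0, 0.01], [0, 0, -0.03, 0, 0.01], [0, 0, -0.03, 0, 0.01], [0, 0, -0.03, 0, 0.01], [0, 0, 0, 0, 0.01]]'
```

```text
time: 4.12
position: [0.447, -0.2626, 0.052]
eef_rot: [0.771, 0.636, -0.0, -0.001]
contact_force: [0.2, 0.1, 0.4]
gripper_width: 0.0504
gripper_force: 0.0
time: 4.28
position: [0.4484, -0.264, 0.0542]
eef_rot: [0.772, 0.636, 0.0, 0.001]
contact_force: [-0.1, 0.0, 0.4]
gripper_width: 0.0504
gripper_force: 0.0
time: 4.7
position: [0.449, -0.2646, 0.0551]
eef_rot: [0.772, 0.636, 0.0, 0.002]
contact_force: [-1.6, 0.7, 6.1]
gripper_width: 0.0179
gripper_force: 58.6
time: 5.12
position: [0.4517, -0.2668, 0.1705]
eef_rot: [0.772, 0.636, 0.001, 0.007]
contact_force: [1.5, -1.0, -0.2]
gripper_width: 0.0182
gripper_force: 59.8
```

```bash

python3 -c "
from h import *
togo([.498,-.0545,.165],-.19)"
```

```text
t 5.1167 pos [ 0.4517 -0.2668  0.1705] tool delta [0.2173 0.0049 0.0041] yang -0.1919 tilt [ 0.0105 -0.0088] F [ 1.5 -1.  -0.2] w 0.0182
turn -0.0019
```

```bash

python3 -m crank '[[0.03, 0.001, 0, 0, 0.01], [0.03, 0.001, 0, 0, 0.01], [0.03, 0.001, 0, 0, 0.01], [0.03, 0.001, 0, 0, 0.01], [0.03, 0.001, 0, 0, 0.01]]' >/dev/null
python3 -m crank '[[0.03, 0, 0, 0, 0.01], [0.02, 0, 0, 0, 0.01], [0.016, 0, 0, 0, 0.01], [0, 0, 0, 0, 0.01], [0, 0, 0, 0, 0.01]]'
python3 -m crank '[[0, 0, 0, 0, 0.01], [0, 0, 0, 0, 0.01], [0, 0, 0, 0, 0.01]]'
python3 -c "
from h import *
togo([.5075,-.0055,.165],-.19)
im,d,c=snap('wrist','w3');cv2.imwrite('pics/w3b.png',cv2.resize(im,(800,600)))
togo([.5075,-.0055,.165],-.19)"
```

```text
time: 5.95
position: [0.4936, -0.0521, 0.1628]
eef_rot: [0.771, 0.637, -0.0, -0.0]
contact_force: [-1.1, 0.6, -1.3]
gripper_width: 0.0181
gripper_force: 59.8
time: 6.2
position: [0.4938, -0.0536, 0.1632]
eef_rot: [0.772, 0.635, -0.0, 0.0]
contact_force: [0.0, 0.4, -0.7]
gripper_width: 0.0181
gripper_force: 59.8
t 6.2 pos [ 0.4938 -0.0536  0.1632] tool delta [ 0.0499  0.0042 -0.0018] yang -0.1935 tilt [-0.0002 -0.0002] F [ 0.   0.4 -0.7] w 0.0181
turn -0.0035
t 6.25 pos [ 0.4938 -0.0536  0.1632] tool delta [ 0.0498  0.0042 -0.0018] yang -0.1935 tilt [-0.0001 -0.0002] F [-0.2  0.3  0.5] w 0.0179
turn -0.0035
```

View pics/w3b.png

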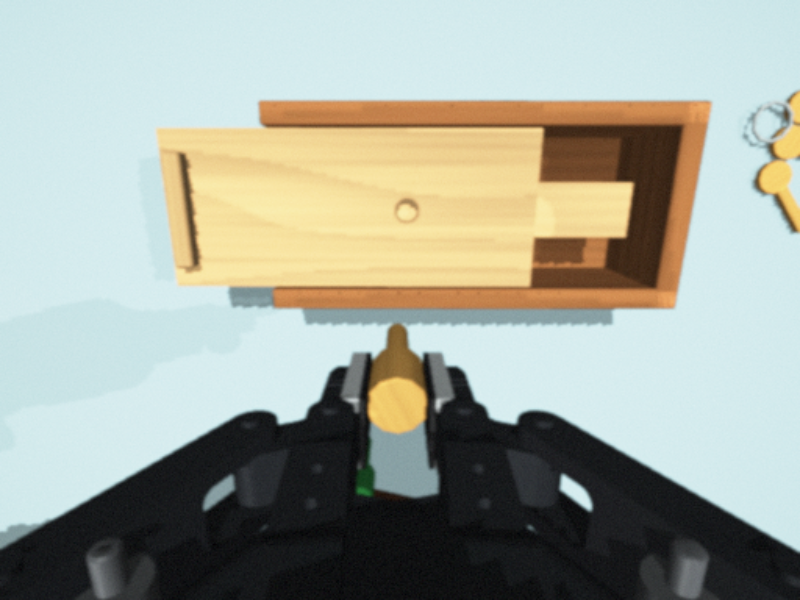

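The pin hangs straight down, with its tip at about (397,326). The lid hole is at (406,211), and the box edges are level in the picture.

```bash

python3 -c "
from h import *
f='w3';S=.64
hh=atz(f,406*S,211*S,.068);print('hole',hh)
for h in(.114,.117,.12):print('tip',h,atz(f,397*S,328*S,h))
r=[atz(f,u*S,v*S,.07) for u,v in((261,102),(710,102),(676,307),(275,307))];print(np.array(r),np.mean(r,0))
for a,b in((0,1),(3,2)):
  e=r[b]-r[a];print('len',np.linalg.norm(e),'yaw',np.arctan2(e[1],e[0]))
togo([hh[0],hh[1],.165],-.19)"
```

```text
hole [ 0.5089425  -0.00319404  0.068     ]
tip 0.114 [ 0.49436538 -0.05217007  0.114     ]
tip 0.117 [ 0.49456644 -0.05114636  0.117     ]
tip 0.12 [ 0.4947675  -0.05012264  0.12      ]
[[ 0.44744224  0.06383291  0.07      ]
 [ 0.66890226  0.02027867  0.07      ]
 [ 0.64975906 -0.0853914   0.07      ]
 [ 0.42563339 -0.04138479  0.07      ]] [ 0.54793424 -0.01066615  0.07      ]
len 0.22570226514517241 yaw -0.1941902997613348
len 0.2284051153857841 yaw -0.19388150359898637
t 6.25 pos [ 0.4938 -0.0536  0.1632] tool delta [ 0.0523  0.0051 -0.0018] yang -0.1935 tilt [-0.0001 -0.0002] F [-0.2  0.3  0.5] w 0.0179
turn -0.0035
```

In the tool's units: 0.004 rad / 6.2832 = 0.0006.

```bash

python3 -m crank '[[0.02, 0.002, 0, 0.0006, 0.01], [0.02, 0.002, 0, 0, 0.01], [0.0115, 0.001, 0, 0, 0.01], [0, 0, 0.02, 0, 0.01], [0, 0, 0.018, 0, 0.01]]'
python3 -m crank '[[0, 0, 0, 0, 0.01], [0, 0, 0, 0, 0.01], [0, 0, 0, 0, 0.01]]'
python3 -c "
from h import *
im,d,c=snap('wrist','w4');cv2.imwrite('pics/w4b.png',cv2.resize(im[80:320,110:420],None,fx=2.5,fy=2.5,interpolation=cv2.INTER_CUBIC))
togo([.5089,-.0032,.165],-.194)"
```

```text
time: 6.67
position: [0.5104, -0.0031, 0.1261]
eef_rot: [0.773, 0.635, 0.001, 0.002]
contact_force: [-0.5, -0.3, -0.5]
gripper_width: 0.0182
gripper_force: 59.9
time: 6.92
position: [0.5093, -0.0035, 0.126]
eef_rot: [0.773, 0.634, 0.0, 0.0]
contact_force: [-1.0, 0.3, -0.2]
gripper_width: 0.0178
gripper_force: 59.8
t 6.9667 pos [ 0.5098 -0.0036  0.1265] tool delta [ 0.0002 -0.0008 -0.0385] yang -0.1964 tilt [ 0.0021 -0.0005] F [ 0.2 -0.6 -0.4] w 0.0179
turn -0.0024
```

View pics/w4b.png

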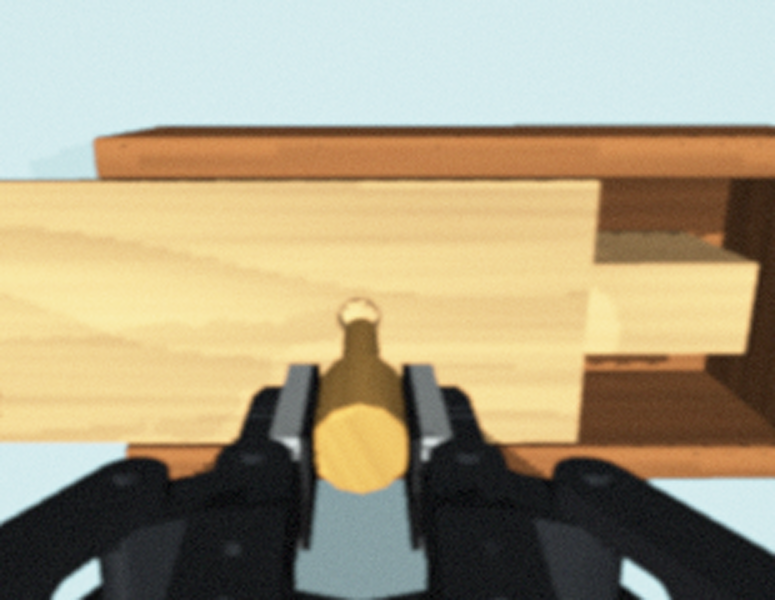

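The shaft's tip is at about (361,330) in the crop. The lid hole is around (359,317), directly beneath and only partly hidden.

```bash

python3 -c "
from h import *
f='w4'
hh=atz(f,110+359.5/2.5,80+317/2.5,.068);top=atz(f,110+359.5/2.5,80+297/2.5,.068);print('hole',hh,'top rim',top)
for v in(320,):print('tip edge',atz(f,110+361/2.5,80+v/2.5,.0795))
print('head',atz(f,110+361/2.5,80+448/2.5,.1495))
L=[atz(f,110+u/2.5,80+v/2.5,.068) for u,v in((359,181),(359,442))];print('lid centre',np.mean(L,0),np.linalg.norm(L[1]-L[0]))
togo(hh)"
```

```text
hole [ 0.50963017 -0.00253918  0.068     ] top rim [0.51088172 0.0037306  0.068     ]
tip edge [5.10629978e-01 2.59831172e-04 7.95000000e-02]
head [ 0.51007681 -0.0017479   0.1495    ]
lid centre [ 0.50938748 -0.00297287  0.068     ] 0.08398019233716131
t 6.9667 pos [ 0.5098 -0.0036  0.1265] tool delta [ 0.001  -0.0005  0.0585] yang -0.1964 tilt [ 0.0021 -0.0005] F [ 0.2 -0.6 -0.4] w 0.0179
```

```bash

python3 -m crank '[[0, 0, 0.005, 0, 0.01], [0, 0, 0.004, 0, 0.01], [0, 0, 0.002, 0, 0.01], [0, 0, 0, 0, 0.01]]'
python3 -m crank '[[0, 0, 0.002, 0, 0.01], [0, 0, 0.002, 0, 0.01], [0, 0, 0, 0, 0.01], [0, 0, 0, 0, 0.01]]'
```

```text
time: 7.3
position: [0.5083, -0.0031, 0.1137]
eef_rot: [0.773, 0.634, -0.0, -0.0]
contact_force: [0.0, -0.0, -1.3]
gripper_width: 0.018
gripper_force: 59.8
time: 7.63
position: [0.5087, -0.0031, 0.1101]
eef_rot: [0.773, 0.635, -0.0, -0.0]
contact_force: [0.1, -0.3, -0.3]
gripper_width: 0.0177
gripper_force: 59.8
```

```bash

python3 -m crank '[[0, 0, 0.0015, 0, 0.01], [0, 0, 0, 0, 0.01], [0, 0, 0, 0, 0.01]]'
python3 -m crank '[[0, 0, 0.001, 0, 0.01], [0, 0, 0, 0, 0.01], [0, 0, 0, 0, 0.01]]'
python3 -m crank '[[0, 0, 0.001, 0, 0.01], [0, 0, 0, 0, 0.01], [0, 0, 0, 0, 0.01]]'
```

```text
time: 7.88
position: [0.5088, -0.0031, 0.1087]
eef_rot: [0.773, 0.635, -0.0, -0.0]
contact_force: [0.1, -0.1, -1.3]
gripper_width: 0.0176
gripper_force: 59.8
time: 8.13
position: [0.5088, -0.0031, 0.1077]
eef_rot: [0.773, 0.635, -0.0, -0.0]
contact_force: [0.3, -0.2, -1.0]
gripper_width: 0.0178
gripper_force: 59.8
time: 8.38
position: [0.5088, -0.0031, 0.1067]
eef_rot: [0.773, 0.635, -0.0, -0.0]
contact_force: [0.1, 0.0, -1.2]
gripper_width: 0.0178
gripper_force: 59.8
```

```bash

python3 -m crank '[[0, 0, 0.001, 0, 0.01], [0, 0, 0, 0, 0.01], [0, 0, 0, 0, 0.01]]'
python3 -m crank '[[0, 0, 0.0007, 0, 0.01], [0, 0, 0, 0, 0.01], [0, 0, 0, 0, 0.01]]'
```

```text
time: 8.63
position: [0.509, -0.0031, 0.106]
eef_rot: [0.773, 0.635, 0.0, 0.0]
contact_force: [-0.5, 0.0, 2.8]
gripper_width: 0.0183
gripper_force: 60.1
time: 8.88
position: [0.5092, -0.0031, 0.106]
eef_rot: [0.773, 0.635, 0.0, 0.0]
contact_force: [-1.0, 0.6, 4.7]
gripper_width: 0.0181
gripper_force: 60.6
```

```bash

python3 -m crank '[[0, 0, -0.0015, 0, 0.01], [0, 0.002, 0, 0, 0.01], [0, 0.004, 0, 0, 0.01], [0, 0.004, 0, 0, 0.01], [0, 0, 0, 0, 0.01]]'
python3 -m crank '[[0, 0.004, 0, 0, 0.01], [0, 0.004, 0, 0, 0.01], [0, 0.004, 0, 0, 0.01], [0, 0.004, 0, 0, 0.01], [0, 0, 0, 0, 0.01]]'
python3 -c "
from h import *
togo([.509,-.0031,.1])"
```

```text
time: 9.3
position: [0.519, -0.0052, 0.1062]
eef_rot: [0.773, 0.634, -0.0, -0.0]
contact_force: [-0.7, -0.5, -1.3]
gripper_width: 0.0178
gripper_force: 60.0
time: 9.72
position: [0.5355, -0.0085, 0.1064]
eef_rot: [0.773, 0.634, 0.0, 0.001]
contact_force: [0.1, -0.7, -1.6]
gripper_width: 0.0182
gripper_force: 59.8
t 9.7167 pos [ 0.5355 -0.0085  0.1064] tool delta [ 0.0001 -0.027   0.0064] yang -0.1962 tilt [ 0.0013 -0.0002] F [ 0.1 -0.7 -1.6] w 0.0182
```

```bash

python3 -m crank '[[0, 0.004, 0, 0, 0.01], [0, 0.004, 0, 0, 0.01], [0, 0.002, 0, 0, 0.01], [0, 0, 0, 0, 0.01], [0, 0, 0, 0, 0.01]]'
python3 -m crank '[[0, 0, 0.001, 0, 0.01], [0, 0, 0.0007, 0, 0.01], [0, 0, 0, 0, 0.01], [0, 0, 0, 0, 0.01]]'
python3 -c "
from h import *
togo([.509,-.0031,.1])
im,d,c=snap('wrist','w5');cv2.imwrite('pics/w5b.png',cv2.resize(im,(800,600)))"
```

```text
time: 10.13
position: [0.5449, -0.0102, 0.1068]
eef_rot: [0.773, 0.634, 0.001, 0.001]
contact_force: [-0.1, -0.2, -0.8]
gripper_width: 0.0178
gripper_force: 59.9
time: 10.47
position: [0.5449, -0.0102, 0.106]
eef_rot: [0.773, 0.635, 0.001, 0.001]
contact_force: [-1.5, 0.4, 5.6]
gripper_width: 0.018
gripper_force: 60.5
t 10.4667 pos [ 0.5449 -0.0102  0.106 ] tool delta [-0.     -0.0366  0.0059] yang -0.1959 tilt [ 0.002  -0.0003] F [-1.5  0.4  5.6] w 0.018
```

View pics/w5b.png

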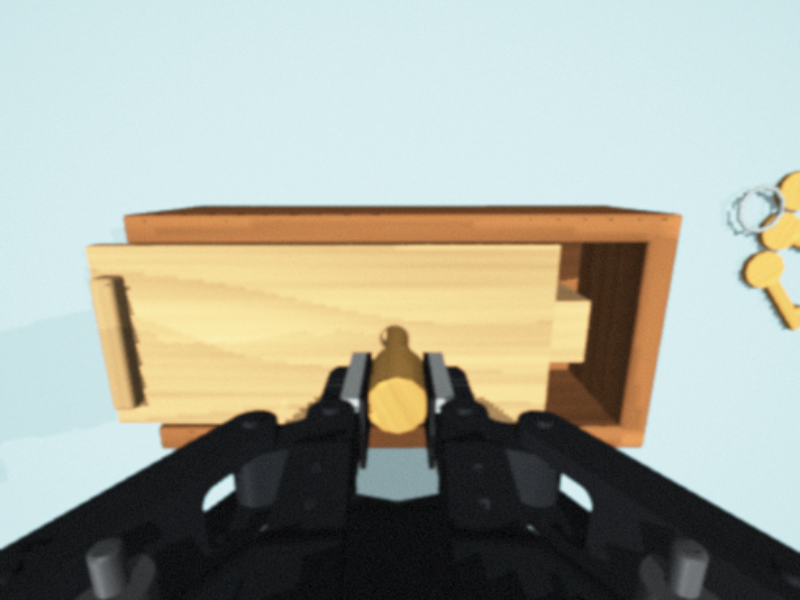

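The pin is through the lid hole at about (394,335), and the lid has followed it. The lid's end at column 555 against the end wall at about 640 puts the gap near 35 mm. Now the search, pressing lightly.

```bash

python3 -m crank '[[0, 0.002, 0, 0, 0.01], [0, 0, 0, 0, 0.01], [0, 0, 0, 0, 0.01]]' | sed -n '2p;4p'
python3 -m crank '[[0, 0.002, 0, 0, 0.01], [0, 0, 0, 0, 0.01], [0, 0, 0, 0, 0.01]]' | sed -n '2p;4p'
python3 -m crank '[[0, 0.002, 0, 0, 0.01], [0, 0, 0, 0, 0.01], [0, 0, 0, 0, 0.01]]' | sed -n '2p;4p'
python3 -m crank '[[0, 0.002, 0, 0, 0.01], [0, 0, 0, 0, 0.01], [0, 0, 0, 0, 0.01]]' | sed -n '2p;4p'
```

```text
position: [0.5455, -0.0103, 0.1059]
contact_force: [-4.3, 0.4, 8.1]
position: [0.5461, -0.0104, 0.1058]
contact_force: [-7.4, 1.2, 11.7]
position: [0.5472, -0.0106, 0.1057]
contact_force: [-9.8, 2.3, 13.2]
position: [0.549, -0.0109, 0.1057]
contact_force: [-10.1, 0.5, 13.9]
```

```bash

python3 -m crank '[[0, 0, -0.001, 0, 0.01], [0, 0, 0, 0, 0.01], [0, 0, 0, 0, 0.01]]' | sed -n '2p;3p;4p'
python3 -m crank '[[0, 0.0015, 0, 0, 0.01], [0, 0, 0, 0, 0.01], [0, 0, 0, 0, 0.01]]' | sed -n '2p;4p'
python3 -m crank '[[0, 0.0015, 0, 0, 0.01], [0, 0, 0, 0, 0.01], [0, 0, 0, 0, 0.01]]' | sed -n '2p;4p'
python3 -m crank '[[0, 0.0015, 0, 0, 0.01], [0, 0, 0, 0, 0.01], [0, 0, 0, 0, 0.01]]' | sed -n '2p;3p;4p'
```

```text
position: [0.5496, -0.0111, 0.1059]
eef_rot: [0.773, 0.635, -0.002, -0.002]
contact_force: [-6.4, 1.0, 6.9]
position: [0.5512, -0.0114, 0.1059]
contact_force: [-6.3, 1.4, 8.2]
position: [0.5527, -0.0117, 0.1059]
contact_force: [-6.6, -0.1, 7.7]
position: [0.5542, -0.012, 0.1059]
eef_rot: [0.773, 0.635, -0.002, -0.002]
contact_force: [-6.3, 0.8, 7.4]
```

```bash

python3 -m crank '[[0, 0.0015, 0, 0, 0.01], [0, 0, 0, 0, 0.01], [0, 0, 0, 0, 0.01]]' | sed -n '2p;4p'
python3 -m crank '[[0, 0.0015, 0, 0, 0.01], [0, 0, 0, 0, 0.01], [0, 0, 0, 0, 0.01]]' | sed -n '2p;4p'
python3 -m crank '[[0, 0.0015, 0, 0, 0.01], [0, 0, 0, 0, 0.01], [0, 0, 0, 0, 0.01]]' | sed -n '2p;4p'
```

```text
position: [0.5557, -0.0123, 0.1059]
contact_force: [-6.4, 0.9, 7.0]
position: [0.5574, -0.0127, 0.1059]
contact_force: [-4.7, 0.3, 6.9]
position: [0.5595, -0.0131, 0.1057]
contact_force: [-4.9, 1.3, 4.7]
```

```bash

python3 -m crank '[[0, 0.001, 0, 0, 0.01], [0, 0, 0, 0, 0.01], [0, 0, 0, 0, 0.01]]' | sed -n '2p;4p'
python3 -m crank '[[0, 0.001, 0, 0, 0.01], [0, 0, 0, 0, 0.01], [0, 0, 0, 0, 0.01]]' | sed -n '2p;4p'
```

```text
position: [0.5621, -0.0137, 0.1055]
contact_force: [-1.4, 0.4, 0.2]
position: [0.5629, -0.0138, 0.1056]
contact_force: [-1.1, 0.1, -0.7]
```

It has dropped: the vertical force is gone. Lowering gently to find the centre.

```bash

python3 -m crank '[[0, 0.001, 0, 0, 0.01], [0, 0, 0.001, 0, 0.01], [0, 0, 0, 0, 0.01], [0, 0, 0, 0, 0.01]]' | sed -n '2p;4p'
python3 -m crank '[[0, 0, 0.001, 0, 0.01], [0, 0, 0, 0, 0.01], [0, 0, 0, 0, 0.01]]' | sed -n '2p;4p'
python3 -m crank '[[0, 0, 0.001, 0, 0.01], [0, 0, 0, 0, 0.01], [0, 0, 0, 0, 0.01]]' | sed -n '2p;4p'
```

```text
position: [0.5639, -0.0141, 0.1048]
contact_force: [-1.1, 0.2, -0.6]
position: [0.5639, -0.014, 0.1039]
contact_force: [-0.1, 0.5, -1.8]
position: [0.5638, -0.014, 0.1029]
contact_force: [0.0, -0.4, -1.3]
```

```bash

python3 -m crank '[[0, 0, 0.001, 0, 0.01], [0, 0, 0.001, 0, 0.01], [0, 0, 0, 0, 0.01], [0, 0, 0, 0, 0.01]]' | sed -n '2p;4p'
python3 -m crank '[[0, 0, 0.001, 0, 0.01], [0, 0, 0.001, 0, 0.01], [0, 0, 0, 0, 0.01], [0, 0, 0, 0, 0.01]]' | sed -n '2p;4p'
python3 -m crank '[[0, 0, 0.001, 0, 0.01], [0, 0, 0.001, 0, 0.01], [0, 0, 0, 0, 0.01], [0, 0, 0, 0, 0.01]]' | sed -n '2p;4p'
```

```text
position: [0.5638, -0.0139, 0.1008]
contact_force: [-0.8, 0.0, -1.0]
position: [0.5638, -0.014, 0.0988]
contact_force: [-0.0, -0.6, -1.7]
position: [0.5638, -0.014, 0.0968]
contact_force: [0.4, -1.1, -0.5]
```

```bash

python3 -m crank '[[0, 0, 0.002, 0, 0.01], [0, 0, 0.002, 0, 0.01], [0, 0, 0.002, 0, 0.01], [0, 0, 0, 0, 0.01], [0, 0, 0, 0, 0.01]]' | sed -n '2p;4p'
python3 -m crank '[[0, 0, 0.002, 0, 0.01], [0, 0, 0.002, 0, 0.01], [0, 0, 0.002, 0, 0.01], [0, 0, 0, 0, 0.01], [0, 0, 0, 0, 0.01]]' | sed -n '2p;4p'
python3 -m crank '[[0, 0, 0.002, 0, 0.01], [0, 0, 0.002, 0, 0.01], [0, 0, 0.002, 0, 0.01], [0, 0, 0, 0, 0.01], [0, 0, 0, 0, 0.01]]' | sed -n '2p;4p'
```

```text
position: [0.5636, -0.0139, 0.0906]
contact_force: [0.1, -0.0, -0.9]
position: [0.5637, -0.0139, 0.0846]
contact_force: [-0.5, 0.4, -0.1]
position: [0.5637, -0.014, 0.0786]
contact_force: [-0.1, -1.0, -1.3]
```

```bash

python3 -m crank '[[0, 0, 0.0015, 0, 0.01], [0, 0, 0.0015, 0, 0.01], [0, 0, 0, 0, 0.01], [0, 0, 0, 0, 0.01]]' | sed -n '2p;4p'
python3 -m crank '[[0, 0, 0.001, 0, 0.01], [0, 0, 0, 0, 0.01], [0, 0, 0, 0, 0.01]]' | sed -n '2p;4p'
python3 -m crank '[[0, 0, 0.001, 0, 0.01], [0, 0, 0, 0, 0.01], [0, 0, 0, 0, 0.01]]' | sed -n '2p;4p'
python3 -m crank '[[0, 0, 0.0007, 0, 0.01], [0, 0, 0, 0, 0.01], [0, 0, 0, 0, 0.01]]' | sed -n '2p;4p'
```

```text
position: [0.5638, -0.014, 0.0758]
contact_force: [0.1, 0.1, -0.6]
position: [0.5638, -0.014, 0.0748]
contact_force: [-0.3, 0.6, 0.1]
position: [0.5638, -0.014, 0.0738]
contact_force: [-0.2, 0.0, -1.0]
position: [0.5638, -0.014, 0.0732]
contact_force: [-0.2, -0.2, -0.5]
```

```bash

python3 -m crank '[[0, 0, 0.0007, 0, 0.01], [0, 0, 0, 0, 0.01], [0, 0, 0, 0, 0.01]]' | sed -n '2p;4p'
python3 -m crank '[[0, 0, 0.0007, 0, 0.01], [0, 0, 0, 0, 0.01], [0, 0, 0, 0, 0.01]]' | sed -n '2p;4p'
```

```text
position: [0.5641, -0.0141, 0.0731]
contact_force: [-2.1, 0.3, 3.3]
position: [0.5641, -0.0141, 0.073]
contact_force: [-3.0, 0.7, 8.3]
```

The head is seated at TCP z 0.073, as predicted. Releasing and withdrawing.

```bash

python3 -m crank '[[0, 0, -0.0008, 0, 0.01], [0, 0, 0, 0, 0.045], [0, 0, 0, 0, 0.045], [0, 0, 0, 0, 0.045], [0, 0, 0, 0, 0.045]]'
python3 -m crank '[[0, 0, -0.01, 0, 0.045], [0, 0, -0.02, 0, 0.045], [0, 0, -0.03, 0, 0.045], [0, 0, -0.03, 0, 0.045], [0, 0, -0.03, 0, 0.045]]'
python3 -m crank '[[-0.03, 0, 0, 0, 0.045], [-0.03, 0, 0, 0, 0.045], [-0.02, 0, 0, 0, 0.045], [0, 0, 0, 0, 0.045], [0, 0, 0, 0, 0.045]]'
python3 -c "
from h import *
im,d,c=snap('wrist','w6');cv2.imwrite('pics/w6b.png',cv2.resize(im,(800,600)))"
```

```text
time: 18.85
position: [0.5636, -0.0139, 0.0722]
eef_rot: [0.773, 0.635, -0.0, -0.0]
contact_force: [-0.5, -0.4, 0.7]
gripper_width: 0.0449
gripper_force: 0.0
time: 19.27
position: [0.5635, -0.0139, 0.1942]
eef_rot: [0.773, 0.635, -0.0, -0.0]
contact_force: [0.9, 0.3, 0.7]
gripper_width: 0.0451
gripper_force: 0.0
time: 19.68
position: [0.5482, -0.0933, 0.1933]
eef_rot: [0.774, 0.634, 0.0, 0.0]
contact_force: [1.1, 0.2, 0.5]
gripper_width: 0.0452
gripper_force: 0.0
```

View pics/w6b.png

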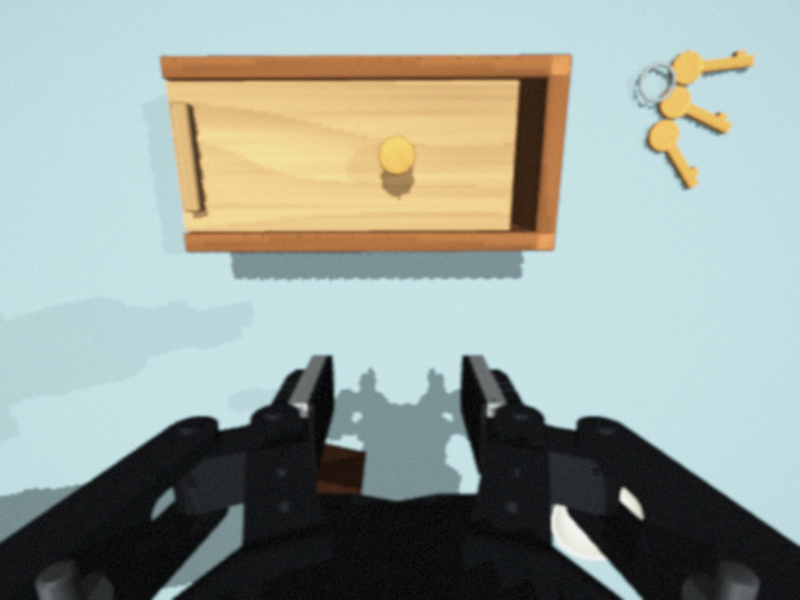

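The pin stands in the lid with its head at (396,155). The lid is about 15 mm open, and the keys are undisturbed. A height check, then hand in.

```bash
python3 -c "
from h import *
z=atd('w6',396*.64,155*.64);print(z, np.ptp([atd('w6',u*.64,v*.64)[2] for u,v in((388,155),(404,155),(396,147),(396,163))]))
if abs(z[2]-.096)<.003: print(arm.job_done())"
```

```text
[ 0.56403503 -0.01345379  0.09508818] 0.0019138123489728376
the job is handed in; nothing more can be done
None
```

I handed the job in with the brass pin through the lid and down in the divider's hole. Its head sits on the lid (top measured at 95 mm, 96 mm expected), the lid is about 15 mm open, and the gripper is released and clear; wrist force stayed under about 18 N, and I haven't seen the judge's verdict.

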